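# Unlock a T-handled punch from its twist-lock holder and hang it in the fork rest

## Robot

A 6-joint arm with a two-finger parallel gripper is mounted at the origin on the work surface. World frame = base frame: x ahead of the robot, y to its left, z up, the work surface at z = 0. Lengths are in mm, angles in rad, forces in N, time in s.
With the tool pointing down it reaches from about 350 to 975 mm from the base axis. Payload 7.1 kg.
Tool frame: the origin (TCP) lies at the very end of the fingers, on their centre line; the grasp point (between the pads) lies 19 mm behind it; z points along the fingers, y is the line along which they close (so a half turn about z gives the same grasp; the last joint's range is limited). The gripper opens to 88 mm and grips with 3 to 60 N. Pads are 20 mm wide; open, the fingers measure 115 mm over their backs; the gripper's body (75 mm by 178 mm) begins 61 mm behind the grasp point.
Start: joints at [1.234, 0.423, 1.63, -0, 1.089, -0.019], TCP at [195.266, 593.697, 222.675] pointing down, gripper open.
Joint ranges: [-3, 3], [-0.9, 2.11], [0.09, 2.58], [-1.31, 4.45], [0.11, 2.69], [-2.54, 2.54]. Speed limits (rad/s): [2.39, 2.39, 3.01, 3.14, 3.14, 3.14].

## Interface

Orientations are given as a unit quaternion [w, x, y, z].
In Python, from workcell import ctrl gives the robot as it stands.
- The arm moves only by the tool send_rows, never from a script. Its arguments are lists of equal length, an entry for each row: "offset": the shift along the tool's x, y, z in units of 300 mm (1.0 is 300 mm), a list of three; "turn": the turn, a rotation vector about the tool's x, y, z in units of pi rad (1.0 is pi rad), a list of three. In form: {"offset": [[tx, ty, tz], ...], "turn": [[ax, ay, az], ...]}. A call has 1 to 12 rows; each row is the pose to reach, as a shift and turn from the pose commanded when the call began, along the tool's axes at that moment, turning the shorter way round; what a row does not reach only later rows make up. A row lasts 1/10 s, in which the tool goes at most 50 mm and 8.59 degrees, less where a joint would pass 70% of its speed; a pose out of reach is approached as far as the arm can. A call with a number of a shift or a turn outside -1 to 1 is refused whole. A call with a gripper value outside its range is refused whole. "jaw" is the closure, from 0 (fully open) to 1 (shut), set as the call begins (left out, the last holds). The fingers move at their own pace and stop on an object; "grip_force" is the grip in N (left out, the last holds). Time passes only in rows, so rows that repeat a pose let the fingers close. It gives the time, the measured TCP pose, the force, the opening and the grip force at its end, in the units of the state.
- ctrl.get_obs(): the state, without advancing time (a new reading comes with each control period).
- ctrl.capture(name): name is "scene" or "side" or "wrist"; returns the picture (384x512x3 uint8, blue, green, red); there is no depth.
- ctrl.camera_model(name): a dict with "fx", "fy", "cx", "cy" (pixels), "T" (4x4, takes a point from camera to world coordinates). Camera axes: x right, y up, looking along -z (the intrinsics and any distortion apply to the point x, -y, -z); pixel columns grow to the right and rows downward; lengths in mm; the calibration is good to about 2 mm. The wrist camera is an equidistant fisheye: a pixel r from the principal point sees the ray r / f radians off the axis. A picture is of the moment at which its call begins: read the wrist's pose just before it. camera_model takes no time and is no camera call; for the wrist camera it gives the pose at the moment of the call.
- ctrl.job_done(): hands the job in; it is judged then, once.
The state is a dict: "t": time; "qpos": joint angles; "dq": joint speeds; "effort": joint torques, N m; "eef_pos": TCP position; "tcp_rot": TCP orientation; "contact_force": force on the tool from outside, world axes, zero at the start; "ft_torque": the same for the moment, N m; "grip_width": opening from 0.0 (shut) to 1.0 (fully open); "grasp_force": force on a finger pad.
Only numpy, scipy, OpenCV 4.12 (cv2) and the standard library are available. Lean on these libraries where they do the work, as an engineer would, in place of code of your own. Each camera call takes 0.05 s, during which the arm holds its last target. There are 200 camera calls.

## Task

The T-handled center punch is locked in its upright white holder: push its crossbar round clockwise, feeling for the hidden slot (less than a quarter turn on), until the punch springs up, and then do not force it further round. Next draw it straight out of the holder and hang it upright by its collar in the dark steel fork rest, shaft well inside the prongs, lowering it on gently rather than dropping it. Leave the washers, gauge, cup and other things on the bench where they are.

Things in the scene. Friction and masses are not known exactly. Their poses are not given: they have to be found in the camera images.
- punch: Chrome T-handled center punch, 152 mm tall, 0.4 kg, upright in the holder. Origin: centre of its foot; z up the shaft, x along the crossbar. Shaft 22 mm diameter up to z = 108 mm (12 mm in the lowest 10 mm), then the collar, a 14 mm stem, the crossbar. A cross pin 8 mm thick, 44 mm long, parallel to the crossbar, goes through the shaft at z = 61.5 mm (hidden in the holder at first).
- crossbar (a point): Centre of the punch's square crossbar: 110 mm long along x (55 mm each side), 14 x 14 mm section, 145 mm above the foot; axes as the punch. The slot that frees it lies at an unknown angle 15 to 90 degrees clockwise from where the crossbar starts; it turns with about 3 N at its end. Near the slot (5 degrees) the punch springs up 30 mm, stays up and turns no further.
- collar (a point): Centre of the underside of the punch's round collar (60 mm diameter, 5 mm thick, 108 mm above the foot, a dust cap over the holder's mouth); axes as the punch.
- holder: White delrin upright twist-lock holder, fixed: tube 68 mm outer diameter, 120 mm high, mouth 56 mm, on a 100 mm square base 12 mm thick. Origin on the tube's axis at the underside, z up. Inside, out of sight, a slotted ring holds down the punch's cross pin against a spring (15 N) below. Locked, the punch's foot is 14 mm above the bench, its collar 2 mm above the rim.
- fork: Dark steel fork rest, fixed: base 115 x 90 x 12 mm, upright web at its rear (+x), two level prongs pointing to its own -x (the open mouth). Origin at the underside below the seat; x along the prongs towards the web, z up. Prongs 14 mm wide and thick, tops 125 mm above the bench, 34 mm clear gap between them, tips at x = -45 mm, web face at x = 41 mm.
- seat (a point): Middle of the gap between the fork's prongs, level with the prongs' tops (z = 125 mm), 45 mm in from the tips; axes as the fork.
- washer0: Titanium flat washer, 64 mm diameter, 6 mm thick, lying on the bench; bystander. Origin at its underside.
- washer1: A second such washer; bystander.
- washer2: A third such washer; bystander.
- nut_holder: White delrin nut holder block 80 x 140 x 35 mm; bystander. Origin at the centre of its underside.
- gauge_cup: Empty white delrin cup 52 mm diameter, 80 mm tall; bystander. Origin at its underside.
- screwdriver: Screwdriver 200 mm long lying on the bench; bystander.
- pin_gauge: Red anodized pin gauge 152 mm long with a 26 mm head, lying on the bench; bystander. Origin at the plain end.
Things that resemble listed ones, but are neither listed nor needed, are in the scene too. Leave any blue look-alike of the punch alone.

How it is judged:
By the outcome, as a careful person would: the job done as asked, in the order asked, and still so for the second after the job is handed in, with the robot touching nothing.
It also fails if it takes over 72 s, if anything falls off the work surface, if the arm or the gripper's body presses on something with over 40 N, if the wrist force passes 120 N, or if a joint passes its speed limit or range.

## Working session

There is one attempt and no reset: what is moved stays moved. The work goes in short steps, Python scripts to look and compute and a tool call to move; the robot and the scene stay as the last step left them, time stands still between calls to the robot, and variables do not carry over. Pictures are saved under pics/ and viewed, at most 10 in all, crops included, and the job is handed in when it is done.

Besides the shell and the picture viewer there is one more tool, called after "Call:" as a command line: name --argument value ..., lists and objects as JSON in quotes. send_rows: Moves the arm, as the interface text tells. Its arguments: {"type":"object","properties":{"offset":{"type":"array"},"turn":{"type":"array"},"jaw":{"type":"number"},"grip_force":{"type":"number"}},"required":["offset","turn"]}

```bash
mkdir -p pics; cat > h.py <<'E'
import numpy as np, cv2
from workcell import ctrl
def cam(n):
    m=ctrl.camera_model(n); return m, np.array(m["T"],float)
def ray(n,u,v,M=None):
    m,T=M or cam(n)
    x,y=(u-m["cx"])/m["fx"],(v-m["cy"])/m["fy"]
    if n=="wrist":
        r=np.hypot(x,y); s=np.sin(r)/max(r,1e-9); d=np.array([x*s,-y*s,-np.cos(r)])
    else: d=np.array([x,-y,-1.])
    d=T[:3,:3]@d; return T[:3,3],d/np.linalg.norm(d)
def onz(n,u,v,z,M=None):
    o,d=ray(n,u,v,M); return o+d*(z-o[2])/d[2]
def tri(rs):
    A=np.zeros((3,3));b=np.zeros(3)
    for o,d in rs:
        P=np.eye(3)-np.outer(d,d);A+=P;b+=P@o
    p=np.linalg.solve(A,b); return p,[np.linalg.norm((np.eye(3)-np.outer(d,d))@(p-o)) for o,d in rs]
def proj(n,p,M=None):
    m,T=M or cam(n); q=np.linalg.inv(T)@np.append(p,1); x,y,z=q[0],-q[1],-q[2]
    if n=="wrist":
        r=np.hypot(x,y);t=np.arctan2(r,z);return m["cx"]+m["fx"]*t*x/r,m["cy"]+m["fy"]*t*y/r
    return m["cx"]+m["fx"]*x/z,m["cy"]+m["fy"]*y/z
E
python3 - <<'E'
from h import *
a=[]
for n in("scene","side","wrist"):
    im=ctrl.capture(n);cv2.imwrite(f"pics/{n}0.png",im)
    m,T=cam(n);print(n,{k:m[k] for k in m if k!="T"},T.round(2).tolist())
    a.append(im)
print(ctrl.get_obs())
E
```

```text
scene {'fx': 472.49121612209916, 'fy': 472.49121612209916, 'cx': 256.3113707194523, 'cy': 191.83885915929972} [[-0.04, -0.78, 0.62, 1368.19], [1.0, -0.04, 0.01, 13.46], [0.02, 0.62, 0.78, 1114.62], [0.0, 0.0, 0.0, 1.0]]
side {'fx': 356.79019620700944, 'fy': 356.79019620700944, 'cx': 264.6785376621617, 'cy': 193.03394697119327} [[0.94, 0.24, -0.23, 367.41], [-0.33, 0.65, -0.68, -666.26], [-0.01, 0.72, 0.69, 791.91], [0.0, 0.0, 0.0, 1.0]]
wrist {'fx': 297.3186396354542, 'fy': 297.3186396354542, 'cx': 254.55629895741168, 'cy': 196.61366041627414} [[0.31, -0.91, -0.26, 124.93], [0.95, 0.3, 0.09, 616.01], [-0.0, -0.27, 0.96, 384.43], [0.0, 0.0, 0.0, 1.0]]
{'t': 0.15, 'qpos': array([ 1.23397205e+00,  4.23704179e-01,  1.63046597e+00, -2.42972144e-05,
        1.08856116e+00, -1.89988225e-02]), 'dq': array([ 2.64157304e-04, -1.71600699e-03, -2.59289381e-03,  1.83364197e-03,
       -6.54902329e-05, -1.29628146e-03]), 'effort': array([-1.05356341e-04, -5.44982386e+01, -2.73918110e+01,  6.44162879e-02,
        2.04931945e-02, -6.00392900e-05]), 'eef_pos': array([195.16247717, 593.32672853, 222.07503003]), 'tcp_rot': array([-9.01662566e-05,  1.58239131e-01,  9.87400655e-01, -5.62244922e-04]), 'contact_force': array([-0.22445664, -0.54141593, -1.23238519]), 'ft_torque': array([-0.02164218,  0.0415065 , -0.01778073]), 'grasp_force': 0.0, 'grip_width': 0.9985573641532737}
```

View pics/scene0.png

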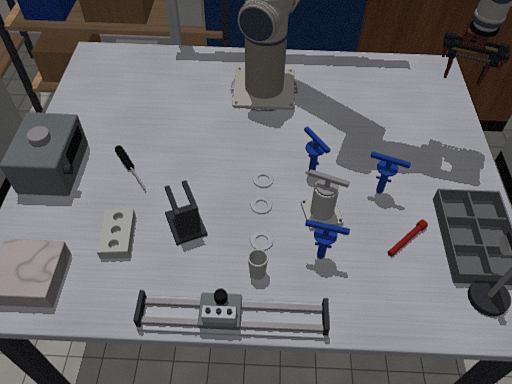

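View pics/side0.png

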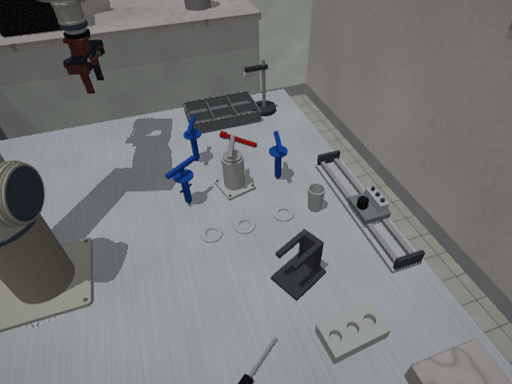

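Scene view: the chrome crossbar is at about (328,179) over the white holder at (323,205). Three blue look-alikes stand at (317,148), (388,172) and (325,240), and the fork is at (183,212). In the side view the punch is at (232,155) and the fork at (300,265). The chrome bar in the white holder is the only one that fits; I'll confirm it in an enlarged crop.

```bash
python3 - <<'E'
import cv2,numpy as np
a=cv2.imread("pics/scene0.png");b=cv2.imread("pics/side0.png")
r=lambda i,x,y,w,h,k:cv2.resize(i[y:y+h,x:x+w],None,fx=k,fy=k,interpolation=cv2.INTER_NEAREST)
A=np.vstack([r(a,295,160,66,50,6),r(a,150,170,66,50,6)])   # 396x600
B=np.vstack([r(b,200,125,66,50,6)[:, :],r(b,262,222,66,50,6)]) 
cv2.imwrite("pics/crop1.png",np.hstack([A,B]))
E
```

```text
(no output)
```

View pics/crop1.png

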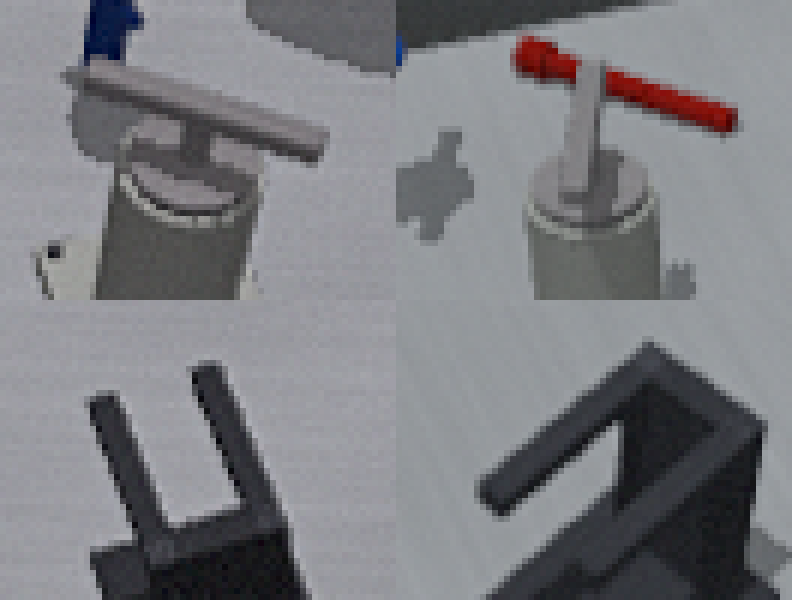

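Crop: the chrome bar runs from (306,172) to (349,184) over the white holder in the scene view, and from (233,136) to (230,157) in the side view. The fork tips are at scene (167.5,186) and (184.7,181), with the open mouth towards the robot. Next, triangulate.

```bash
python3 - <<'E'
from h import *
S=lambda u,v:ray("scene",u,v); D=lambda u,v:ray("side",u,v)
def p(n,s,d): q,e=tri([S(*s),D(*d)]);print(n,q.round(1),np.round(e,1))
# top surfaces
p("bar endL(scene)/near? a",(307,173),(233.2,137)); p("bar endL b",(307,173),(230.5,156))
p("bar endR a",(348.7,183.5),(233.2,137)); p("bar endR b",(348.7,183.5),(230.5,156))
for uv in((307,173),(348.7,183.5)): print("bar z159 scene",onz("scene",*uv,159).round(1))
for uv in((233.2,137),(230.5,156)): print("bar z159 side",onz("side",*uv,159).round(1))
for uv in((167.5,186.3),(184.7,181),(177.5,211.7),(195,207.5)): print("fork scene z125",onz("scene",*uv,125).round(1))
for uv in((278.8,254.5),(304.3,229.5),(323,242.8),(293.5,267)): print("fork side z125",onz("side",*uv,125).round(1))
p("tip",(184.7,181),(278.8,254.5))
# bar PCA in scene
for n,box in(("scene",(295,160,66,50)),):
    pass
for uv in((263,180),(261,205),(262,242)): print("washer",onz("scene",*uv,6).round())
for uv in((313,165),(384,188),(322,256)): print("blue foot",onz("scene",*uv,0).round())
for uv in((317,141),(390,160),(327,228)): print("blue bar@150",onz("scene",*uv,150).round())
E
```

```text
bar endL(scene)/near? a [563.3 134.7 209.8] [16.4 16.4]
bar endL b [539.4 131.4 164. ] [2. 2.]
bar endR a [571.8 236.7 158.1] [4.4 4.4]
bar endR b [546.  236.5 106.2] [21.4 21.4]
bar z159 scene [537.2 130.7 159. ]
bar z159 scene [567.9 239.6 159. ]
bar z159 side [573.2 229.2 159. ]
bar z159 side [539.9 140.3 159. ]
fork scene z125 [ 575.2 -242.1  125. ]
fork scene z125 [ 554.3 -198.5  125. ]
fork scene z125 [ 657.7 -203.2  125. ]
fork scene z125 [ 642.  -159.8  125. ]
fork side z125 [ 554.8 -209.1  125. ]
fork side z125 [ 640.1 -160.6  125. ]
fork side z125 [ 664.7 -213.2  125. ]
fork side z125 [ 573.2 -252.   125. ]
tip [ 554.  -202.1  120.4] [4. 4.]
washer [440.  14.   6.]
washer [536.  11.   6.]
washer [663.  18.   6.]
blue foot [364. 170.   0.]
blue foot [447. 384.   0.]
blue foot [696. 183.   0.]
blue bar@150 [407. 164. 150.]
blue bar@150 [469. 363. 150.]
blue bar@150 [706. 176. 150.]
```

Call:
send_rows --offset '[[-0.13,-0.077,-0.05],[-0.26,-0.153,-0.1],[-0.39,-0.23,-0.15],[-0.52,-0.307,-0.2],[-0.65,-0.383,-0.25],[-0.78,-0.46,-0.33],[-0.85,-0.5,-0.33],[-0.85,-0.5,-0.33]]' --turn '[[0,0,0.03],[0,0,0.06],[0,0,0.09],[0,0,0.12],[0,0,0.15],[0,0,0.15],[0,0,0.15],[0,0,0.15]]' --jaw 1

```text
t: 0.95
eef_pos: [392.5, 369.6, 322.4]
tcp_rot: [0.001, 0.386, 0.922, 0.0]
contact_force: [0.0, 0.4, -0.1]
grip_width: 0.315
grasp_force: 0.0
```

```bash
cat >> h.py <<'E'
from scipy.spatial.transform import Rotation as Ro
def mv(xyz,yaw=None):
    "tool offset/turn to put TCP at xyz with tool y at world angle yaw (deg), pointing down"
    o=ctrl.get_obs();w,x,y,z=o["tcp_rot"];R=Ro.from_quat([x,y,z,w])
    cur=np.degrees(np.arctan2(*R.as_matrix()[[1,0],1]))
    yaw=cur if yaw is None else yaw
    a=np.radians(yaw);G=np.array([[-np.sin(a),np.cos(a),0],[np.cos(a),np.sin(a),0],[0,0,-1]]).T
    d=R.inv().apply(np.array(xyz)-o["eef_pos"])/300
    print("t",round(o["t"],2),"pos",o["eef_pos"].round(1),"yaw",round(cur,1),"F",o["contact_force"].round(1),"w",round(o["grip_width"],3),"q6",o["qpos"][5].round(2))
    print("offset",d.round(3),"turn",((R.inv()*Ro.from_matrix(G)).as_rotvec()/np.pi).round(3))
E
python3 -c "
from h import *
mv([545,170,330],18)"
```

```text
t 0.95 pos [392.5 369.6 322.4] yaw 44.6 F [ 0.   0.4 -0.1] w 0.315 q6 -0.04
offset [-0.831 -0.105 -0.025] turn [0.    0.    0.148]
```

Call:
send_rows --offset '[[-0.14,-0.018,-0.005],[-0.28,-0.035,-0.01],[-0.42,-0.053,-0.015],[-0.56,-0.07,-0.02],[-0.7,-0.088,-0.025],[-0.83,-0.105,-0.025],[-0.83,-0.105,-0.025],[-0.83,-0.105,-0.025],[-0.83,-0.105,-0.025]]' --turn '[[0,0,0.03],[0,0,0.06],[0,0,0.09],[0,0,0.12],[0,0,0.148],[0,0,0.148],[0,0,0.148],[0,0,0.148],[0,0,0.148]]'

```text
t: 1.85
eef_pos: [542.8, 173.8, 328.7]
tcp_rot: [-0.001, 0.586, 0.81, -0.0]
contact_force: [-0.3, 0.3, 0.6]
grip_width: 0.004
grasp_force: 0.0
```

```bash
python3 - <<'E'
from h import *
import pickle
mv([555,185,330])
M=cam("wrist"); im=ctrl.capture("wrist"); cv2.imwrite("pics/w1.png",im); pickle.dump(M,open("w1.pkl","wb"))
cv2.imwrite("pics/w1b.png",cv2.resize(im,(800,600),interpolation=cv2.INTER_CUBIC))
print(proj("wrist",[555,185,159],M),M[1].round(2).tolist())
E
```

```text
t 1.85 pos [542.8 173.8 328.7] yaw 18.2 F [-0.3  0.3  0.6] w 0.004 q6 -0.03
offset [ 0.023  0.05  -0.005] turn [-0. -0. -0.]
(np.float64(268.47365082227645), np.float64(174.36300336041774)) [[0.95, -0.3, -0.08, 519.76], [0.31, 0.91, 0.26, 243.36], [-0.0, -0.27, 0.96, 491.03], [0.0, 0.0, 0.0, 1.0]]
```

View pics/w1b.png

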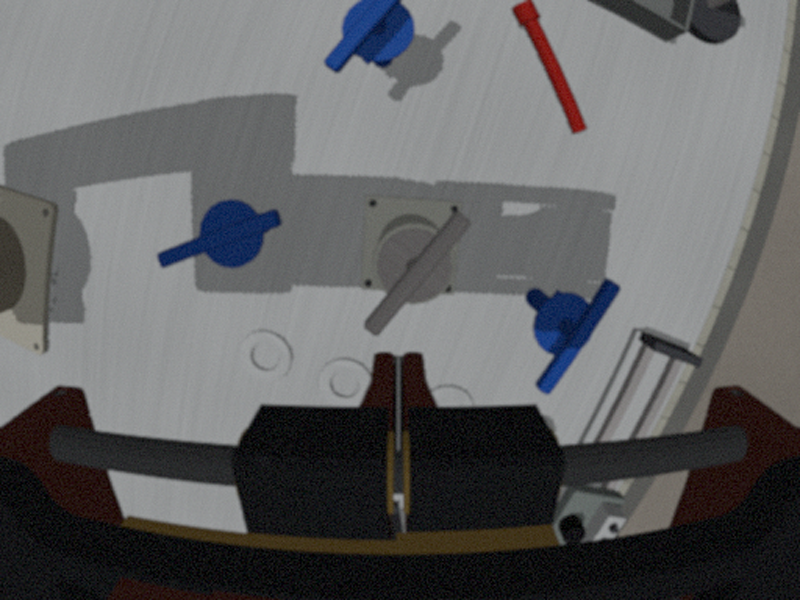

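The wrist view (800 px wide) shows the chrome bar in the shadow, from (374,326) to (462,217), with the collar at (413,264). The blue ones stand apart at (220,235), (565,325) and (375,30).

```bash
python3 - <<'E'
from h import *
import pickle
M=pickle.load(open("w1.pkl","rb"))
k=1.5625
e=[onz("wrist",u/k,v/k,166,M) for u,v in((374,326),(462,217))]
print(np.round(e,1),"mid",((e[0]+e[1])/2).round(1),"len",np.linalg.norm(e[1]-e[0]).round(1),"ang",np.degrees(np.arctan2(*(e[1]-e[0])[[1,0]])).round(1))
print("collar@129",onz("wrist",413/k,264/k,129,M).round(1))
# triangulate ends with scene+side+wrist
for (u,v),s,d in(((374,326),(307,173),(230.5,156)),((462,217),(348.7,183.5),(233.2,137))):
    print(*tri([ray("wrist",u/k,v/k,M),ray("scene",*s),ray("side",*d)]))
m=e[0]/2+e[1]/2; mv([m[0],m[1],300])
E
```

```text
[[535.5 137.8 166. ]
 [569.9 233.4 166. ]] mid [552.7 185.6 166. ] len 101.6 ang 70.2
collar@129 [551.1 184.6 129. ]
[537.59933601 133.89382435 161.30624823] [np.float64(2.956803081411296), np.float64(3.546465225554332), np.float64(2.457908017193191)]
[571.58707255 235.00056594 158.89190184] [np.float64(1.886916092901768), np.float64(5.035370670789406), np.float64(4.0721741147586155)]
t 1.9 pos [542.7 174.  328.8] yaw 18.2 F [-0.1 -0.1 -0.7] w 0.002 q6 -0.03
offset [0.027 0.044 0.096] turn [-0. -0. -0.]
```

```bash
python3 -c "
from h import *
mv([537.4,238,148],-19)"
```

```text
t 1.9 pos [542.7 174.  328.8] yaw 18.2 F [-0.1 -0.1 -0.7] w 0.002 q6 -0.03
offset [0.208 0.05  0.603] turn [-0.    -0.     0.207]
```

Call:
send_rows --offset '[[0.104,0.025,0.05],[0.208,0.05,0.1],[0.208,0.05,0.2],[0.208,0.05,0.3],[0.208,0.05,0.4],[0.208,0.05,0.46],[0.208,0.05,0.52],[0.208,0.05,0.57],[0.208,0.05,0.603],[0.208,0.05,0.603],[0.208,0.05,0.603]]' --turn '[[0,0,0.04],[0,0,0.08],[0,0,0.12],[0,0,0.16],[0,0,0.2],[0,0,0.207],[0,0,0.207],[0,0,0.207],[0,0,0.207],[0,0,0.207],[0,0,0.207]]'

```text
t: 3.0
eef_pos: [538.7, 237.0, 148.7]
tcp_rot: [0.0, 0.815, 0.58, 0.0]
contact_force: [-0.1, 0.1, 0.4]
grip_width: 0.008
grasp_force: 0.0
```

```bash
python3 - <<'E'
from h import *
mv([547.8,234.4,148],-19)
cv2.imwrite("pics/s2.png",cv2.resize(ctrl.capture("scene")[130:250,270:400],(780,600)[0:2] if 0 else (650,600),interpolation=cv2.INTER_CUBIC))
E
```

```text
t 3.0 pos [538.7 237.  148.7] yaw -19.1 F [-0.1  0.1  0.4] w 0.008 q6 0.73
offset [0.002 0.032 0.002] turn [ 0. -0. -0.]
```

View pics/s2.png

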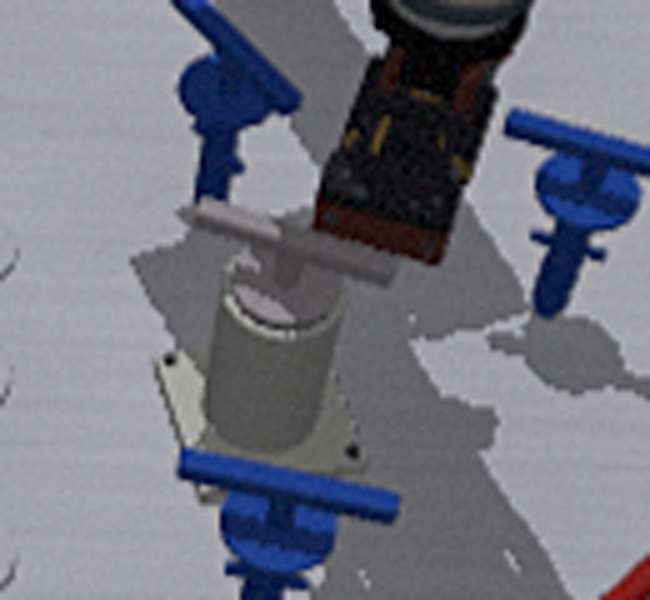

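Clear of everything: the fingers sit behind the bar's right end, with the bar at crop (290,245). Advance until contact.

Call:
send_rows --offset '[[0,0.01,0],[0,0.02,0],[0,0.03,0],[0,0.033,0],[0,0.036,0],[0,0.036,0]]' --turn '[[0,0,0],[0,0,0],[0,0,0],[0,0,0],[0,0,0],[0,0,0]]'

```text
t: 3.65
eef_pos: [548.8, 233.0, 148.3]
tcp_rot: [-0.0, 0.815, 0.58, -0.0]
contact_force: [0.2, -0.5, -0.2]
grip_width: 0.008
grasp_force: 0.0
```

Call:
send_rows --offset '[[0,0.005,0],[0,0.01,0],[0,0.01,0]]' --turn '[[0,0,0],[0,0,0],[0,0,0]]'

```text
t: 3.95
eef_pos: [551.7, 232.0, 148.3]
tcp_rot: [0.0, 0.815, 0.58, 0.0]
contact_force: [0.4, 0.7, 0.6]
grip_width: 0.009
grasp_force: 0.0
```

Call:
send_rows --offset '[[0,0.005,0],[0,0.01,0],[0,0.01,0]]' --turn '[[0,0,0],[0,0,0],[0,0,0]]'

```text
t: 4.25
eef_pos: [554.4, 231.1, 148.3]
tcp_rot: [-0.0, 0.815, 0.58, -0.0]
contact_force: [-0.9, 1.2, 1.0]
grip_width: 0.009
grasp_force: 0.4
```

```bash
python3 - <<'E'
from h import *
mv([547.8,234.4,148],-19)
a=ctrl.capture("side")[100:220,180:290]; b=ctrl.capture("wrist"); cv2.imwrite("pics/w3.png",b)
cv2.imwrite("pics/c3.png",np.hstack([cv2.resize(a,(400,436),interpolation=cv2.INTER_CUBIC),cv2.resize(b[110:250,170:300],(400,436),interpolation=cv2.INTER_CUBIC)]))
E
```

```text
t 4.25 pos [554.4 231.1 148.3] yaw -19.1 F [-0.9  1.2  1. ] w 0.009 q6 0.71
offset [ 0.003 -0.025  0.001] turn [-0.     0.    -0.001]
```

View pics/c3.png

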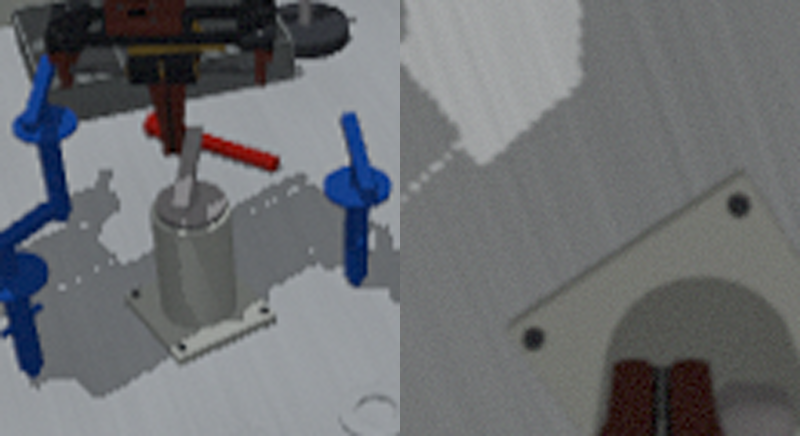

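The view shows the fingers just touching the bar (right crop, at (660,390)), with the bar still locked. Now stepping it round 5° at a time.

```bash
cat > chk.py <<'E'
from h import *
import os
o=ctrl.get_obs();w,x,y,z=o["tcp_rot"];R=Ro.from_quat([x,y,z,w])
Rm=R.as_matrix()
p=[proj("scene",[553+34,185,120]),proj("scene",[553+30,185,127])]
u,v=map(int,p[0]); im=ctrl.capture("scene").astype(int); pt=im[v-8:v+4,u-10:u+11]
if not os.path.exists("ref.npy"): np.save("ref.npy",pt)
print("t",round(o["t"],2),"pos",o["eef_pos"].round(1),"yaw",np.degrees(np.arctan2(Rm[1,1],Rm[0,1])).round(1),"Ftool",R.inv().apply(o["contact_force"]).round(1),"rimdiff",np.abs(pt-np.load("ref.npy")).mean().round(1))
c=np.array([553,185]);d=o["eef_pos"][:2]-c;print("r,h in tool",(d@Rm[:2,0]).round(1),(d@Rm[:2,1]).round(1))
E
python3 chk.py
```

```text
t 4.35 pos [554.4 231.1 148.3] yaw -19.1 Ftool [-0.1 -0.3  0.4] rimdiff 0.0
r,h in tool 44.0 -13.8
```

Call:
send_rows --offset '[[0.0017,0.0065,0],[0.0034,0.013,0],[0.0034,0.013,0],[0.0034,0.013,0]]' --turn '[[0,0,0.0139],[0,0,0.0278],[0,0,0.0278],[0,0,0.0278]]'

```text
t: 4.8
eef_pos: [558.5, 230.8, 148.3]
tcp_rot: [0.0, 0.839, 0.544, 0.0]
contact_force: [0.1, -0.2, -0.4]
grip_width: 0.004
grasp_force: 0.0
```

```bash
python3 chk.py
```

```text
t 4.8 pos [558.5 230.8 148.3] yaw -24.0 Ftool [-0.2  0.2  0.4] rimdiff 6.7
r,h in tool 44.0 -13.7
```

Call:
send_rows --offset '[[0.0017,0.0065,0],[0.0034,0.013,0],[0.0034,0.013,0],[0.0034,0.013,0]]' --turn '[[0,0,0.0139],[0,0,0.0278],[0,0,0.0278],[0,0,0.0278]]'

```text
t: 5.25
eef_pos: [562.4, 230.1, 148.3]
tcp_rot: [0.0, 0.862, 0.507, 0.0]
contact_force: [-0.1, 0.2, 0.3]
grip_width: 0.005
grasp_force: 0.3
```

```bash
python3 chk.py
```

```text
t 5.25 pos [562.4 230.1 148.3] yaw -29.0 Ftool [ 0.1 -0.2 -0.3] rimdiff 7.5
r,h in tool 44.0 -13.7
```

Call:
send_rows --offset '[[0.0017,0.0065,0],[0.0034,0.013,0],[0.0034,0.013,0],[0.0034,0.013,0]]' --turn '[[0,0,0.0139],[0,0,0.0278],[0,0,0.0278],[0,0,0.0278]]'

```text
t: 5.7
eef_pos: [566.2, 229.0, 148.2]
tcp_rot: [0.0, 0.883, 0.469, -0.0]
contact_force: [-0.4, -0.4, -0.5]
grip_width: 0.004
grasp_force: 0.0
```

```bash
python3 chk.py; python3 - <<'E'
from h import *
a=ctrl.capture("side")[100:220,180:290]; b=ctrl.capture("scene")[150:230,285:365]
cv2.imwrite("pics/c4.png",np.hstack([cv2.resize(a,(400,436),interpolation=cv2.INTER_CUBIC),cv2.resize(b,(400,436),interpolation=cv2.INTER_CUBIC)]))
E
```

```text
t 5.7 pos [566.2 229.  148.2] yaw -34.0 Ftool [-0.6 -0.1  0.5] rimdiff 24.6
r,h in tool 43.8 -13.6
```

View pics/c4.png

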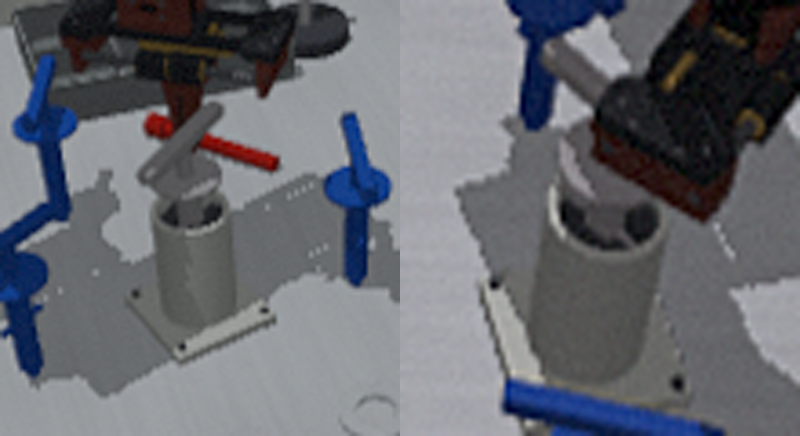

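The punch has sprung up: the collar is well above the rim in both crops, left (185,180) and right (600,180), and the side load is nil. Stop turning, back off, rise and look from above.

Call:
send_rows --offset '[[0,-0.03,0],[0,-0.07,0],[0,-0.07,-0.08],[0,-0.07,-0.2],[0,-0.07,-0.32],[-0.08,0,-0.44],[-0.147,0.046,-0.5],[-0.147,0.046,-0.5],[-0.147,0.046,-0.5]]' --turn '[[0,0,0],[0,0,0],[0,0,0],[0,0,0],[0,0,0],[0,0,0],[0,0,0],[0,0,0],[0,0,0]]'

```text
t: 6.75
eef_pos: [552.3, 185.2, 298.2]
tcp_rot: [-0.0, 0.884, 0.468, 0.0]
contact_force: [-1.0, 0.1, -0.0]
grip_width: 0.008
grasp_force: 0.0
```

Call:
send_rows --offset '[[0,0,0],[0,0,0]]' --turn '[[0,0,0],[0,0,0]]' --jaw 0.4

```text
t: 6.95
eef_pos: [552.1, 185.6, 296.8]
tcp_rot: [-0.0, 0.883, 0.469, -0.001]
contact_force: [-0.5, -0.2, -0.3]
grip_width: 0.153
grasp_force: 0.0
```

```bash
python3 - <<'E'
from h import *
import pickle
mv([553,185,300])
M=cam("wrist"); im=ctrl.capture("wrist"); pickle.dump(M,open("w5.pkl","wb"))
u,v=proj("wrist",[553,185,189],M);print(u,v)
x0,y0=int(u)-70,max(0,int(v)-60)
c=im[y0:y0+120,x0:x0+140];print(x0,y0,c.shape);cv2.imwrite("pics/c5.png",cv2.resize(c,None,fx=5,fy=5,interpolation=cv2.INTER_CUBIC))
E
```

```text
t 6.95 pos [552.1 185.6 296.8] yaw -34.1 F [-0.5 -0.2 -0.3] w 0.153 q6 0.9
offset [-0.     0.004 -0.011] turn [-0.001  0.001  0.   ]
255.92246522813295 193.86895052129196
185 133 (120, 140, 3)
```

View pics/c5.png

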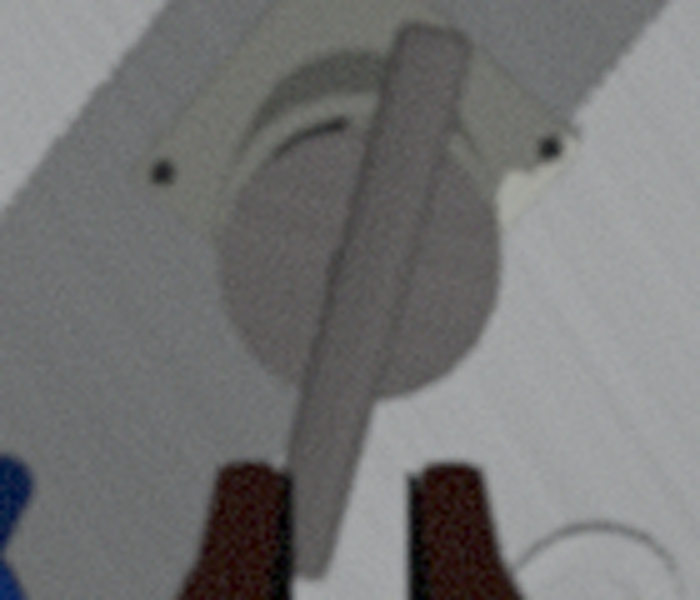

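The crop shows the bar running from (435,35) to (310,572) over the risen collar centred at (358,262). That is about 13° further clockwise than the tool.

```bash
python3 - <<'E'
from h import *
import pickle
M=pickle.load(open("w5.pkl","rb"))
f=lambda u,v,z:onz("wrist",185+u/5,133+v/5,z,M)
for z in(190,196,202):
    a,b=f(312,572,z),f(436,34,z);d=a-b if 0 else b-a
    print(z,a.round(1),b.round(1),"mid",((a+b)/2).round(1),"len",np.linalg.norm(d).round(1),"ang",np.degrees(np.arctan2(d[1],d[0])).round(1))
print("collar top z157",f(358,262,157).round(1), "diam",np.linalg.norm(f(220,262,157)-f(499,262,157)).round(1))
E
```

```text
190 [515.1 144.1 190. ] [593.7 219.  190. ] mid [554.4 181.5 190. ] len 108.5 ang 43.6
196 [516.9 146.4 196. ] [593.7 219.6 196. ] mid [555.3 183.  196. ] len 106.1 ang 43.6
202 [518.7 148.6 202. ] [593.7 220.2 202. ] mid [556.2 184.4 202. ] len 103.7 ang 43.6
collar top z157 [553.9 184.9 157. ] diam 58.5
```

```bash
python3 - <<'E'
from h import *
import pickle
M=pickle.load(open("w5.pkl","rb"))
f=lambda u,v:ray("wrist",185+u/5,133+v/5,M)
print(tri([f(312,572),ray("side",220.5,147.5)]),tri([f(436,34),ray("side",239.5,129)]))
mv([554.3,184.4,171],-46.4)
E
```

```text
(array([515.28620884, 145.06000117, 192.24325102]), [np.float64(0.5199385753027612), np.float64(0.5199385753028057)]) (array([593.0374605 , 219.11536545, 189.78869184]), [np.float64(0.664848317946796), np.float64(0.6648483179468654)])
t 7.0 pos [552.3 185.6 297. ] yaw -34.1 F [-0.2  0.2 -0.6] w 0.193 q6 0.9
offset [0.001 0.008 0.42 ] turn [-0.     0.001  0.069]
```

Call:
send_rows --offset '[[0,0.008,0.03],[0,0.008,0.1],[0,0.008,0.18],[0,0.008,0.26],[0,0.008,0.33],[0,0.008,0.38],[0,0.008,0.41],[0,0.008,0.42],[0,0.008,0.42]]' --turn '[[0,0,0.035],[0,0,0.069],[0,0,0.069],[0,0,0.069],[0,0,0.069],[0,0,0.069],[0,0,0.069],[0,0,0.069],[0,0,0.069]]'

```text
t: 7.9
eef_pos: [555.1, 183.7, 172.3]
tcp_rot: [-0.0, 0.929, 0.37, -0.0]
contact_force: [0.4, -0.5, -0.1]
grip_width: 0.603
grasp_force: 0.0
```

Call:
send_rows --offset '[[0,0,0],[0,0,0],[0,0,0],[0,0,0],[0,0,0],[0,0,0],[0,0,0],[0,0,0]]' --turn '[[0,0,0],[0,0,0],[0,0,0],[0,0,0],[0,0,0],[0,0,0],[0,0,0],[0,0,0]]' --jaw 1 --grip_force 35

```text
t: 8.7
eef_pos: [555.0, 183.7, 172.4]
tcp_rot: [-0.0, 0.929, 0.37, 0.0]
contact_force: [-0.2, 0.5, 1.9]
grip_width: 0.156
grasp_force: 35.0
```

Call:
send_rows --offset '[[0,0,-0.01],[0,0,-0.025],[0,0,-0.04],[0,0,-0.055],[0,0,-0.07],[0,0,-0.07]]' --turn '[[0,0,0],[0,0,0],[0,0,0],[0,0,0],[0,0,0],[0,0,0]]'

```text
t: 9.3
eef_pos: [555.3, 183.6, 194.1]
tcp_rot: [0.0, 0.929, 0.37, 0.0]
contact_force: [-0.3, -0.5, -2.8]
grip_width: 0.156
grasp_force: 35.0
```

Call:
send_rows --offset '[[0,0,-0.03],[0,0,-0.06],[0,0,-0.09],[0,0,-0.12],[0,0,-0.15],[0,0,-0.18],[0,0,-0.21],[0,0,-0.24],[0,0,-0.27],[0,0,-0.3],[0,0,-0.33],[0,0,-0.33]]' --turn '[[0,0,0],[0,0,0],[0,0,0],[0,0,0],[0,0,0],[0,0,0],[0,0,0],[0,0,0],[0,0,0],[0,0,0],[0,0,0],[0,0,0]]'

```text
t: 10.5
eef_pos: [555.7, 183.8, 293.9]
tcp_rot: [0.0, 0.929, 0.37, 0.001]
contact_force: [0.0, 0.2, -3.5]
grip_width: 0.158
grasp_force: 35.0
```

```bash
python3 - <<'E'
from h import *
mv([500,-100,292],-66)
E
```

```text
t 10.5 pos [555.7 183.8 293.9] yaw -46.5 F [ 0.   0.2 -3.5] w 0.158 q6 1.11
offset [-0.785  0.559  0.005] turn [ 0.    -0.001  0.108]
```

Drawn clear: the foot is at about z=165 and the weight reads 3.5 N. Carry it towards the fork.

Call:
send_rows --offset '[[-0.03,0.023,0],[-0.09,0.068,0],[-0.18,0.136,0],[-0.28,0.212,0],[-0.38,0.287,0],[-0.48,0.363,0],[-0.58,0.438,0],[-0.68,0.514,0],[-0.78,0.589,0],[-0.85,0.642,0],[-0.89,0.672,0],[-0.9,0.68,0]]' --turn '[[0,0,0],[0,0,0],[0,0,0],[0,0,0],[0,0,0],[0,0,0],[0,0,0],[0,0,0],[0,0,0],[0,0,0],[0,0,0],[0,0,0]]'

```text
t: 11.7
eef_pos: [498.5, -151.6, 291.9]
tcp_rot: [-0.0, 0.929, 0.369, -0.0]
contact_force: [0.2, -0.2, -3.2]
grip_width: 0.156
grasp_force: 35.0
```

Call:
send_rows --offset '[[0,0,0],[0,0,0],[0,0,0]]' --turn '[[0,0,0],[0,0,0],[0,0,0]]'

```text
t: 12.0
eef_pos: [499.5, -149.2, 292.2]
tcp_rot: [-0.0, 0.929, 0.371, 0.0]
contact_force: [0.7, 0.3, -3.3]
grip_width: 0.157
grasp_force: 35.0
```

```bash
python3 - <<'E'
from h import *
import pickle
mv([500,-150,294])
M=cam("wrist"); im=ctrl.capture("wrist"); cv2.imwrite("pics/w6.png",im);pickle.dump(M,open("w6.pkl","wb"))
print(proj("wrist",[605,-203,125],M))
cv2.imwrite("pics/w6b.png",cv2.resize(im,(800,600),interpolation=cv2.INTER_CUBIC))
E
```

```text
t 12.0 pos [ 499.5 -149.2  292.2] yaw -46.5 F [ 0.7  0.3 -3.3] w 0.157 q6 0.5
offset [-0.     0.003 -0.006] turn [-0. -0. -0.]
(np.float64(351.66929407822), np.float64(147.5078604091701))
```

View pics/w6b.png

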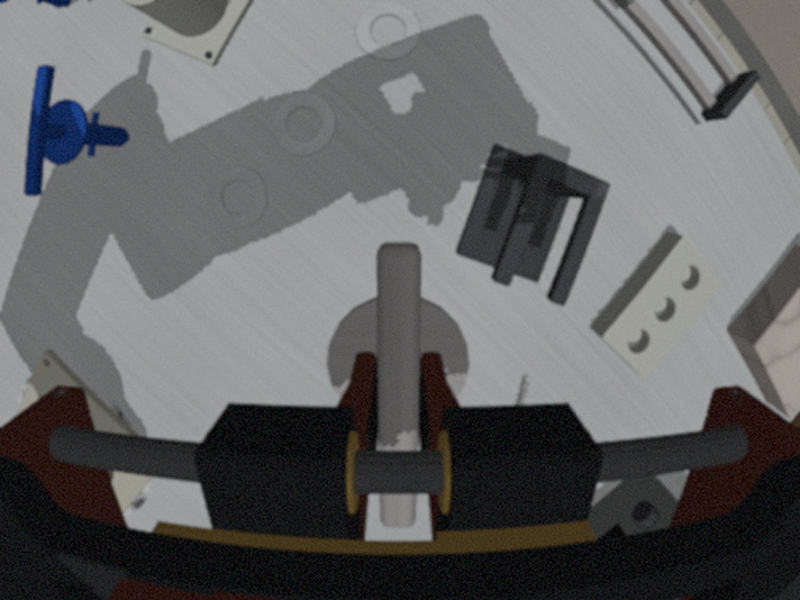

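The wrist view (800 px wide) shows the fork at top right, with prong tips at about (503,278) and (559,298) and web corners at (525,158) and (605,185). The punch is held upright at (398,360).

```bash
python3 - <<'E'
from h import *
import pickle
M=pickle.load(open("w6.pkl","rb"));k=1.5625
P={}
for n,uv in dict(tipB=(503,278),tipA=(559,298),webB=(535,155),webA=(605,185)).items():
    P[n]=onz("wrist",uv[0]/k,uv[1]/k,125,M);print(n,P[n].round(1))
d=P["webA"]-P["tipA"];print(np.degrees(np.arctan2(d[1],d[0])).round(1), np.linalg.norm(P["tipA"]-P["tipB"]).round(1))
for n,uv in dict(A=(167.5,186.3),B=(184.7,181)).items():
    print(n,onz("scene",*uv,125).round(1), *tri([ray("scene",*uv),ray("wrist",*(np.array({'A':(559,298),'B':(503,278)}[n])/k),M)]))
im=cv2.cvtColor(cv2.imread("pics/w6.png"),cv2.COLOR_BGR2GRAY)
for v in range(128,200,6): print(v,im[v,312:392:2])
E
```

```text
tipB [ 555.3 -203.3  125. ]
tipA [ 575.7 -246.7  125. ]
webB [ 635.7 -155.7  125. ]
webA [ 661.6 -209.5  125. ]
23.4 47.9
A [ 575.2 -242.1  125. ] [ 575.87137658 -243.52172617  127.17434967] [np.float64(2.0087967191717016), np.float64(2.008796719171682)]
B [ 554.3 -198.5  125. ] [ 555.51191762 -200.18999855  127.51392115] [np.float64(2.2247307996110144), np.float64(2.2247307996110286)]
128 [ 66  52  25  35  38  39  35  60  59  50  35  30  30  35  44  40  30  42
  39  30  46  42  49  57  64  62 135 159 158 153 115  25  40  57  59  62
  58  90 152 156]
134 [ 51  35  32  35  40  40  59  54  52  35  36  57  45  33  39  36  49  46
  38  39  37  50  60  56  64 143 158 158 154 116  27  45  57  57  52  56
  92 155 156 155]
140 [ 37  40  28  36  54  63  56  55  37  34  44  35  44  43  36  48  43  31
  38  32  49  61  56  68 150 159 158 157 112  30  50  62  60  51  58 107
 154 152 154 159]
146 [ 45  39  40  49  55  60  45  29  39  60  66  61  56  60  55  46  29  41
  42  51  55  59  78 140 156 158 159 106  25  47  58  62  64  59 112 159
 157 159 158 157]
152 [ 54  58  58  58  57  53  25  45  6
[... 604 characters left out ...]
57 155 157
 162 159 160 154]
176 [162 112  36  63  62  59  60  59  99 124  94  73  52  55  55  57  60 141
 159 156 160 133  36  38  59  58  58  60  91 153 159 160 155 157 157 158
 156 154 159 157]
182 [163 160 160 157 139 113  94 130 162 160 161 160 159 159 162 155 156 161
 158 157 116  22  43  61  60  61  54 107 154 159 158 159 155 159 159 158
 156 158 159 155]
188 [158 161 163 160 158 159 160 158 157 161 162 159 162 158 159 159 158 157
 149  91  15  48  63  59  59  60 115 158 160 158 155 155 158 158 157 158
 157 157 156 155]
194 [162 161 162 161 160 164 161 159 158 158 159 158 158 163 162 155 158 157
 158 161 151 133 106  81  78 144 158 155 155 155 155 160 153 158 157 157
 156 151 124  86]
```

```bash
python3 - <<'E'
from h import *
import pickle
M=pickle.load(open("w6.pkl","rb"));k=1.5625
print("screwdriver tip",onz("wrist",523/k,378/k,3,M).round(),onz("scene",145,191,3).round(),"handle",onz("scene",120,150,12).round())
print("nut holder corners",onz("wrist",592/k,328/k,35,M).round(),onz("wrist",640/k,375/k,35,M).round())
mv([520,-246,158],-46.5)
E
```

```text
screwdriver tip [ 497. -340.    3.] [ 499. -338.    3.] handle [ 344. -445.   12.]
nut holder corners [ 587. -337.   35.] [ 594. -424.   35.]
t 12.05 pos [ 499.5 -149.3  292.2] yaw -46.5 F [ 0.6  0.5 -3.8] w 0.159 q6 0.5
offset [-0.173  0.281  0.447] turn [-0. -0.  0.]
```

Call:
send_rows --offset '[[-0.03,0.05,0],[-0.07,0.11,0.03],[-0.11,0.18,0.08],[-0.15,0.24,0.15],[-0.17,0.275,0.23],[-0.173,0.281,0.31],[-0.173,0.281,0.37],[-0.173,0.281,0.41],[-0.173,0.281,0.44],[-0.173,0.281,0.447],[-0.173,0.281,0.447],[-0.173,0.281,0.447]]' --turn '[[0,0,0],[0,0,0],[0,0,0],[0,0,0],[0,0,0],[0,0,0],[0,0,0],[0,0,0],[0,0,0],[0,0,0],[0,0,0],[0,0,0]]'

```text
t: 13.25
eef_pos: [520.2, -247.4, 159.1]
tcp_rot: [0.001, 0.929, 0.37, 0.001]
contact_force: [0.3, -0.9, -3.3]
grip_width: 0.155
grasp_force: 35.0
```

```bash
python3 - <<'E'
from h import *
import pickle
mv([520,-246,158],-46.5)
M=cam("wrist"); im=ctrl.capture("wrist"); cv2.imwrite("pics/w7.png",im);pickle.dump(M,open("w7.pkl","wb"))
for p in ([565.5,-225,125],[575.7,-246.7,125],[555.3,-203.3,125],[606,-206,125],[640,-190,125]): print(np.round(proj("wrist",p,M),1))
g=cv2.cvtColor(im,cv2.COLOR_BGR2GRAY)
# bright gap between the prongs at planned stations along the axis, scanning across
ax=np.array([.9085,.418]);pe=np.array([-.418,.9085]);t=np.array([565.5,-225])
for s in(4,8,14,20,28,36,44,56,68):
    xs=np.arange(-36,36.1,1);pr=[]
    for x in xs:
        q=t+ax*s+pe*x;u,v=proj("wrist",[*q,125],M);pr.append(float(cv2.getRectSubPix(g,(1,1),(u,v))[0,0]))
    print(s,"".join("#" if a<42 else "+" if a<85 else "." for a in pr))
for x in(-24,24):
    pr=[]
    for s in range(-12,14):
        q=t+ax*s+pe*x;pr.append(int(cv2.getRectSubPix(g,(1,1),proj("wrist",[*q,125],M))[0,0]))
    print("tip",x,pr)
E
```

```text
t 13.25 pos [ 520.2 -247.4  159.1] yaw -46.5 F [ 0.3 -0.9 -3.3] w 0.155 q6 0.35
offset [ 0.003 -0.004  0.004] turn [ 0. -0. -0.]
[276.6 153.1]
[309.9 164.5]
[242.3 141.8]
[298.5  89.8]
[315.8  39. ]
4 ......++##++#++##+####++#+#+###+#########+#############++###++++########+
8 .......##++##+#+#########+##+###+##+#####+##+###+####+###+++++++######+++
14 ......++++####+###########++#+##############++##+######+++++++######+###+
20 ......+###++#++++########+###+#++##################+###+#++###+++#######+
28 ......+#+++##############+###++#######+######+#+##+########+++#+###+#+##+
36 ......+++++++###+#+###++####+######+######+##+##########+#++#+#++####+##+
44 ......+++#++##+#+########+++##+##+++########+#+#+##+####+##+##+#+#+##+##+
56 ......+++###+##+########+++####+###+###+##+#######+#+##+#+++####++#++++++
68 .......+#########+#####################################+##++#++######+##+
tip -24 [166, 164, 163, 166, 164, 163, 164, 150, 89, 38, 41, 42, 38, 44, 44, 41, 39, 36, 41, 41, 41, 42, 43, 42, 39, 43]
tip 24 [165, 165, 165, 164, 166, 167, 168, 139, 73, 38, 39, 46, 33, 39, 42, 39, 42, 40, 41, 39, 44, 39, 41, 41, 41, 39]
```

```bash
python3 - <<'E'
from h import *
import pickle
M=pickle.load(open("w7.pkl","rb"));g=cv2.cvtColor(cv2.imread("pics/w7.png"),cv2.COLOR_BGR2GRAY)
ax=np.array([.9085,.418]);pe=np.array([-.418,.9085]);t=np.array([565.5,-225])
for lo,hi in((0,14),(16,34),(36,60)):
    pr=[np.mean([cv2.getRectSubPix(g,(1,1),proj("wrist",[*(t+ax*s+pe*x),125],M))[0,0] for s in np.arange(lo,hi,.5)]) for x in range(-36,42)]
    print(lo,hi,np.round(pr).astype(int))
E
```

```text
0 14 [163 163 164 165 163 141  80  41  42  42  42  41  41  41  40  42  40  40
  35  30  34  52  66  66  60  56  54  53  55  55  54  54  53  54  55  55
  54  54  54  55  55  55  54  55  53  53  53  53  54  53  53  53  52  45
  39  42  42  42  41  41  40  41  41  41  41  40  41  48  53  53  53  52
  76 107 116 115 116 114]
16 34 [123 123 123 124 126 116  71  42  41  43  41  42  40  42  41  41  40  39
  36  31  26  33  38  39  40  40  39  38  38  39  40  39  38  39  40  39
  40  38  40  39  39  38  38  39  39  40  39  40  39  39  38  39  39  36
  38  40  43  42  41  42  42  41  41  42  40  41  36  37  40  41  40  39
  59 102 114 113 113 113]
36 60 [114 114 113 113 113 104  68  43  41  42  41  41  41  40  41  41  41  40
  37  32  28  31  39  40  41  40  40  39  39  38  39  40  38  39  40  39
  38  39  38  39  39  38  39  38  39  39  40  38  39  39  38  38  39  38
  37  41  43  42  42  41  42  41  41  41  42  39  37  41  51  52  53  50
  62 105 122 120 117 114]
```

Fork lateral centre is confirmed: prong tops at ±17.8 to ±30 mm about the planned axis, tips 3.8 mm further out. The seat is at (603,-208). Enter horizontally with the collar about 12 mm above the prongs.

Call:
send_rows --offset '[[0.015,0.005,0],[0.04,0.013,0],[0.07,0.023,0],[0.1,0.033,0],[0.13,0.042,0],[0.16,0.052,0],[0.16,0.052,0]]' --turn '[[0,0,0],[0,0,0],[0,0,0],[0,0,0],[0,0,0],[0,0,0],[0,0,0]]'

```text
t: 14.0
eef_pos: [566.6, -224.9, 158.2]
tcp_rot: [0.0, 0.929, 0.371, 0.0]
contact_force: [0.0, -0.2, -3.6]
grip_width: 0.158
grasp_force: 35.0
```

```bash
python3 - <<'E'
from h import *
mv([603,-207.8,158],-46.5)
a=ctrl.capture("scene")[150:250,130:230]; b=ctrl.capture("side")[180:300,240:360]
cv2.imwrite("pics/c8.png",np.hstack([cv2.resize(i,(400,400),interpolation=cv2.INTER_CUBIC) for i in(a,b)]))
E
```

```text
t 14.0 pos [ 566.6 -224.9  158.2] yaw -46.5 F [ 0.  -0.2 -3.6] w 0.158 q6 0.41
offset [0.127 0.042 0.001] turn [ 0. -0.  0.]
```

Call:
send_rows --offset '[[0.02,0.007,0],[0.045,0.015,0],[0.07,0.023,0],[0.095,0.031,0],[0.115,0.038,0],[0.127,0.042,0],[0.127,0.042,0],[0.127,0.042,0]]' --turn '[[0,0,0],[0,0,0],[0,0,0],[0,0,0],[0,0,0],[0,0,0],[0,0,0],[0,0,0]]'

```text
t: 14.9
eef_pos: [601.4, -208.4, 158.1]
tcp_rot: [-0.0, 0.929, 0.37, -0.0]
contact_force: [-0.4, 0.4, -3.6]
grip_width: 0.154
grasp_force: 35.0
```

Call:
send_rows --offset '[[0,0,0.006],[0,0,0.013],[0,0,0.02],[0,0,0.027],[0,0,0.033],[0,0,0.033]]' --turn '[[0,0,0],[0,0,0],[0,0,0],[0,0,0],[0,0,0],[0,0,0]]'

```text
t: 15.5
eef_pos: [601.3, -208.3, 147.9]
tcp_rot: [-0.0, 0.929, 0.37, -0.0]
contact_force: [-0.9, -0.2, -3.2]
grip_width: 0.155
grasp_force: 35.0
```

Not touching yet; continue in 1 mm steps and watch the vertical force.

Call:
send_rows --offset '[[0,0,0.002],[0,0,0.004],[0,0,0.006],[0,0,0.006]]' --turn '[[0,0,0],[0,0,0],[0,0,0],[0,0,0]]'

```text
t: 15.9
eef_pos: [601.5, -208.4, 146.4]
tcp_rot: [-0.0, 0.929, 0.37, -0.0]
contact_force: [0.1, 1.0, -2.8]
grip_width: 0.158
grasp_force: 35.0
```

Call:
send_rows --offset '[[0,0,0.0015],[0,0,0.003],[0,0,0.003]]' --turn '[[0,0,0],[0,0,0],[0,0,0]]'

```text
t: 16.2
eef_pos: [601.5, -208.4, 145.6]
tcp_rot: [0.0, 0.929, 0.37, 0.0]
contact_force: [1.0, -0.3, -3.5]
grip_width: 0.156
grasp_force: 35.0
```

Call:
send_rows --offset '[[0,0,0.0015],[0,0,0.003],[0,0,0.003]]' --turn '[[0,0,0],[0,0,0],[0,0,0]]'

```text
t: 16.5
eef_pos: [601.5, -208.3, 145.6]
tcp_rot: [0.0, 0.929, 0.37, 0.0]
contact_force: [-2.8, 2.8, 4.6]
grip_width: 0.155
grasp_force: 35.0
```

Call:
send_rows --offset '[[0,0,0.0015],[0,0,0.0025],[0,0,0.0025]]' --turn '[[0,0,0],[0,0,0],[0,0,0]]'

```text
t: 16.8
eef_pos: [601.6, -208.3, 145.5]
tcp_rot: [0.0, 0.929, 0.37, 0.0]
contact_force: [-4.4, 3.0, 10.5]
grip_width: 0.159
grasp_force: 35.0
```

Seated: contact came at TCP z=145.6, matching the expected 145.4. Ease off the pressure and release.

Call:
send_rows --offset '[[0,0,-0.002],[0,0,-0.004],[0,0,-0.004]]' --turn '[[0,0,0],[0,0,0],[0,0,0]]' --grip_force 10

```text
t: 17.1
eef_pos: [601.6, -208.4, 145.4]
tcp_rot: [0.0, 0.929, 0.37, 0.0]
contact_force: [-2.3, 1.4, 4.5]
grip_width: 0.159
grasp_force: 10.0
```

Call:
send_rows --offset '[[0,0,0],[0,0,0],[0,0,0],[0,0,0],[0,0,0],[0,0,0]]' --turn '[[0,0,0],[0,0,0],[0,0,0],[0,0,0],[0,0,0],[0,0,0]]' --jaw 0.5

```text
t: 17.7
eef_pos: [601.5, -208.5, 145.1]
tcp_rot: [0.0, 0.929, 0.37, -0.0]
contact_force: [-0.3, 0.1, -0.7]
grip_width: 0.499
grasp_force: 0.0
```

Call:
send_rows --offset '[[0,0,-0.03],[0,0,-0.08],[0,0,-0.15],[0,0,-0.25],[0,0,-0.35],[0,0,-0.45],[0,0,-0.5],[0,0,-0.5],[0,0,-0.5]]' --turn '[[0,0,0],[0,0,0],[0,0,0],[0,0,0],[0,0,0],[0,0,0],[0,0,0],[0,0,0],[0,0,0]]'

```text
t: 18.6
eef_pos: [601.1, -208.3, 294.7]
tcp_rot: [-0.0, 0.929, 0.37, -0.0]
contact_force: [-0.4, -0.0, -0.1]
grip_width: 0.498
grasp_force: 0.0
```

```bash
python3 - <<'E'
from h import *
mv([603,-207.8,158],-46.5)
a=ctrl.capture("wrist")[110:270,180:340]; b=ctrl.capture("side")[180:300,240:360]
cv2.imwrite("pics/c9.png",np.hstack([cv2.resize(i,(400,400),interpolation=cv2.INTER_CUBIC) for i in(a,b)]))
E
```

```text
t 18.6 pos [ 601.1 -208.3  294.7] yaw -46.5 F [-0.4 -0.  -0.1] w 0.498 q6 0.46
offset [0.006 0.003 0.456] turn [-0.  0. -0.]
```

View pics/c9.png

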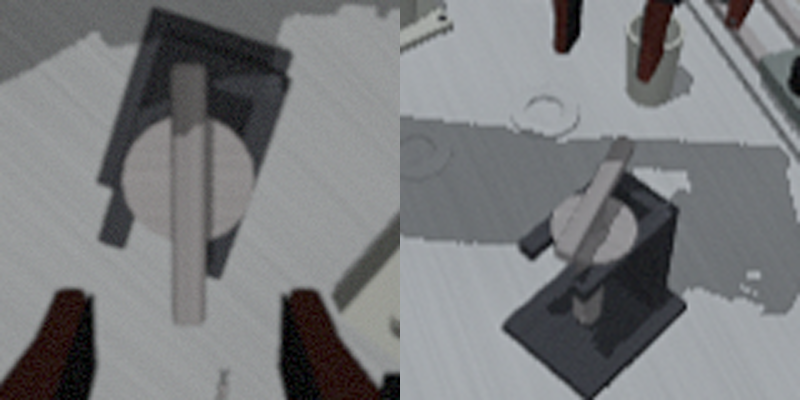

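The punch hangs upright by its collar, centred and well inside the prongs: the collar is at left-crop (188,178), with its tips beyond it at (115,240) and (222,275). The robot is clear.

```bash
python3 -c "
from h import *
print(ctrl.job_done())"
```

```text
the job is handed in; nothing more can be done
None
```

The punch was unlocked clockwise until it sprang up, drawn straight out and hung upright by its collar in the fork rest; the job was handed in at about 18.6 s, with the robot clear and the other things on the bench not touched.

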